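# Complete the microscopy kit tray

## Robot

A 7-joint arm with a two-finger parallel gripper is mounted at the origin on a cart in front of the work surface, level with it; the furniture and walls round the work are solid. World frame = base frame: x ahead of the robot, y to its left, z up, the work surface at z = 0. Lengths are in m, angles in rad, forces in N, time in s.
With the tool pointing down it reaches from about 0.4 to 0.85 m from the base axis. Payload 10.4 kg.
Tool frame: the origin (TCP) lies midway between the tips of the shut fingers; the grasp point (between the pads) lies 19 mm behind it; y points along the fingers, x is the direction in which the jaws open and shut, and the axes are right-handed (so a half turn about y gives the same grasp; the last joint's range is limited). The gripper opens to 87 mm and grips with 3 to 60 N. Pads are 19 mm wide; open, the fingers measure 117 mm over their backs; the gripper's body (75 mm by 190 mm) begins 51 mm behind the grasp point.
Start: joints at [-1.173, 0.332, -0.065, 1.46, 0.022, 1.35, -0.088], TCP at [0.255, 0.571, 0.199] pointing down, gripper open.
Joint ranges: [-2.6, 2.6], [-0.5, 2.12], [-1.47, 1.34], [0.16, 2.42], [-1.27, 4.41], [0.06, 2.06], [-2.6, 2.6]. Speed limits (rad/s): [2.22, 2.22, 2.79, 2.79, 3.14, 3.14, 3.14].

## Interface

Orientations are given as a unit quaternion [x, y, z, w].
In Python, from bench import r gives the robot as it stands. The module is installed in compiled form; this text tells all that it offers.
- The arm moves only by the tool arm_command, never from a script. Its argument "deltas" is one flat list of numbers, 6 for each row, row after row: the shift along the tool's x, y, z in m, then the turn, a rotation vector about the tool's x, y, z in degrees. In form: [tx, ty, tz, ax, ay, az, tx, ty, tz, ax, ay, az, ...]. A call has 1 to 8 rows; each row is the pose to reach, as a shift and turn from the pose commanded when the call began, along the tool's axes at that moment; what a row does not reach only later rows make up. A row lasts 1/8 s, in which the tool goes at most 62.5 mm and 10.7 degrees, less where a joint would pass 70% of its speed; a pose out of reach is approached as far as the arm can. A call with a gripper value outside its range is refused whole. "hand" is the opening, from 0 (shut) to 1 (fully open), set as the call begins (left out, the last holds). The fingers move at their own pace and stop on an object; "grip_force" is the grip in N (left out, the last holds). Time passes only in rows, so rows that repeat a pose let the fingers close. It gives the time, the measured TCP pose, the force and the opening at its end, in the units of the state.
- r.read_state(): the state, without advancing time (a new reading comes with each control period).
- r.camera(name): name is "scene" or "side" or "wrist"; returns a dict with "image" (420x560x3 uint8, red, green, blue), "intrinsics" (3x3 intrinsics, pixels), "world_from_camera" (4x4, takes a point from camera to world coordinates); the wrist camera has in their place "hand_eye" (4x4, takes a point from camera to tool coordinates, whose origin is the TCP and whose axes are the tool frame's). Camera axes: x right, y down, z forward; pixel columns grow to the right and rows downward; lengths in m; the calibration is good to about 2 mm. A picture is of the moment at which its call begins: read the wrist's pose just before it. There is no depth.
- r.close_job(): hands the job in, once; it reports no verdict.
Trained networks look in a picture, given as the dict that the camera call returned (one of the last four; its "shot" number tells which), for a name from the list of things; names that differ only in an ending like _2 or _b are one class to them, and where a whole thing is asked for, a point or a joint stands for the part that bears it (a point fixed in the world has none). Each returns a list of dicts, best first, with "conf" (0 to 1); they miss things now and then, are a little off and sometimes report something else, mostly with a low value. They report only what shows in the picture. A call takes as long as a camera call.
- r.boxes_of(picture, query): "centre" ([row, column] in pixels, amid what is visible of it).
- r.regions_of(picture, query): "region" (420x560 bool, what is visible of it) and "centre" ([row, column] in pixels, amid what is visible of it).
The state is a dict: "time": time; "joint_positions": joint angles; "joint_vel": joint speeds; "joint_torque": joint torques, N m; "ee_pos": TCP position; "eef_rot": TCP orientation; "ft_force": force on the tool from outside, world axes, zero at the start; "torque": the same for the moment, N m; "width": finger opening in m.
Only numpy, scipy, OpenCV 4.12 (cv2) and the standard library are available. Lean on these libraries where they do the work, as an engineer would, in place of code of your own. Each camera call takes 0.05 s, during which the arm holds its last target.

## Task

A microscopy kit is one sample vial, one screw-top objective can and one box of cover slips, and one of the three is already in the metal tray. Look which, and add what is missing from the bench so that the tray holds exactly one of each, every piece standing upright on the tray floor. There are two like vials: only one belongs in the tray, and the other stays standing on the bench.

Things in the scene. Friction and masses are not known exactly. Their poses are not given: they have to be found in the camera images.
- tray: fixed low metal tray, 120 (x) x 240 mm (y) inside, walls 3 mm thick, 17 mm high with the rolled rim, a 13 mm lip on each short end. Origin: centre of its underside; its floor is a thin sheet at z = 0. One piece stands in it near its long centre line, up to 70 mm from the middle along y. A tall fixed microscope stands behind its left end; its eyepieces lean to the robot at wrist height: swing in with the arm drawn back.
- vial_a_mid (a point): one of two like vials. Sample vial: clear glass cylinder 22 mm across and 50 mm tall with a ribbed screw cap 24 mm across on its top 11 mm, 18 g; stands upright; the point is its centre, half-way up (25 mm above its base), z along its axis. At the start it may stand on the bench or in the tray.
- vial_b_mid (a point): the other of two like vials. Sample vial: clear glass cylinder 22 mm across and 50 mm tall with a ribbed screw cap 24 mm across on its top 11 mm, 18 g; stands upright; the point is its centre, half-way up (25 mm above its base), z along its axis. At the start it always stands on the bench. A small bottle with a narrower red cap, 26 mm across and 50 mm tall, also stands on the bench and is no vial.
- can_mid (a point): objective can: opaque round screw can, black body 35 mm across, ribbed grey cap 37 mm across on its top 22 mm, 52 mm tall, 50 to 100 g; the point is its centre, half-way up (26 mm above its base), z along its axis. At the start it may stand on the bench or in the tray.
- slip_box_mid (a point): box of cover slips: small flat square box 31 x 31 mm and 14 mm tall, white with a blue lid that is fixed shut, 20 g; x and y along its sides; the point is its centre, half-way up (7 mm above its base), z along its axis. At the start it may stand on the bench or in the tray.

How it is judged:
At the end, for the whole second after the job is handed in: The can, the slip box and exactly one of the two vials stand inside the tray's walls on its floor, upright within about 10 degrees (centre height within 6 mm of standing); the other vial stands upright on the bench, outside the tray; all are at rest (x of can_mid in the frame of tray between -0.06 and 0.06 m and y of can_mid in the frame of tray between -0.12 and 0.12 m and angle between each of can_mid, slip_box_mid's own z axis and vertical below 0.17 rad and height (world z) of can_mid between 0.02 and 0.032 m and x of slip_box_mid in the frame of tray between -0.06 and 0.06 m and y of slip_box_mid in the frame of tray between -0.12 and 0.12 m and height (world z) of slip_box_mid between 0.001 and 0.013 m and ((x of vial_a_mid in the frame of tray between -0.06 and 0.06 m and y of vial_a_mid in the frame of tray between -0.12 and 0.12 m and angle between each of vial_a_mid, vial_b_mid's own z axis and vertical below 0.17 rad and height (world z) of vial_a_mid between 0.019 and 0.031 m and not (x of vial_b_mid in the frame of tray between -0.07 and 0.07 m and y of vial_b_mid in the frame of tray between -0.13 and 0.13 m) and height (world z) of vial_b_mid between 0.019 and 0.031 m) or (x of vial_b_mid in the frame of tray between -0.06 and 0.06 m and y of vial_b_mid in the frame of tray between -0.12 and 0.12 m and angle between each of vial_b_mid, vial_a_mid's own z axis and vertical below 0.17 rad and height (world z) of vial_b_mid between 0.019 and 0.031 m and not (x of vial_a_mid in the frame of tray between -0.07 and 0.07 m and y of vial_a_mid in the frame of tray between -0.13 and 0.13 m) and height (world z) of vial_a_mid between 0.019 and 0.031 m)) and linear speed of each of vial_a, vial_b, can, slip_box below 0.03 m/s); the robot touches nothing.
It also fails if it takes over 51 s, if anything falls off the work surface, if the arm or the gripper's body presses on something with over 40 N, if the wrist force passes 120 N, or if a joint passes its speed limit or range.

## Working session

There is one attempt and no reset: what is moved stays moved. The work goes in short steps, Python scripts to look and compute and a tool call to move; the robot and the scene stay as the last step left them, time stands still between calls to the robot, and variables do not carry over. Pictures are saved under pics/ and viewed, and the job is handed in when it is done.

Besides the shell and the picture viewer there is one more tool, called after ">>>" by a JSON object that holds its "op" and its "data". arm_command: Moves the arm, as the interface text tells. Its arguments: {"type":"object","properties":{"deltas":{"type":"array","items":{"type":"number"}},"hand":{"type":"number"},"grip_force":{"type":"number"}},"required":["deltas"]}

```bash
mkdir -p pics; cat > h.py <<'E'
import numpy as np, cv2
from bench import r
from scipy.spatial.transform import Rotation as R
def save(img,n): cv2.imwrite('pics/'+n+'.png',cv2.cvtColor(img,cv2.COLOR_RGB2BGR))
def ray(p,rc,z,T=None):
    K=p['intrinsics'];T=p['world_from_camera'] if T is None else T
    d=T[:3,:3]@np.linalg.solve(K,[rc[1],rc[0],1.]);o=T[:3,3]
    return o+d*(z-o[2])/d[2]
def wT(s,p):
    T=np.eye(4);T[:3,:3]=R.from_quat(s['eef_rot']).as_matrix();T[:3,3]=s['ee_pos'];return T@p['hand_eye']
Z=dict(tray=0,vial_a_mid=.025,can_mid=.026,slip_box_mid=.007)
E
python3 - <<'E'
from h import *
np.set_printoptions(precision=4,suppress=True)
s=r.read_state();print(s)
for n in ['scene','side']:
    p=r.camera(n);save(p['image'],n+'0');print(n,p['intrinsics'],p['world_from_camera'])
    for q in Z:
        for d in r.boxes_of(p,q): print(q,d['conf'],d['centre'],ray(p,d['centre'],Z[q]))
print(r.read_state()['time'])
E
```

```text
{'time': 0.0, 'joint_positions': array([-1.1726,  0.3329, -0.0647,  1.461 ,  0.0216,  1.3499, -0.0885]), 'joint_vel': array([ 0.0004, -0.0007,  0.0011, -0.0014,  0.0002, -0.0013, -0.0002]), 'joint_torque': array([ -0.0002, -62.3238,   0.0246, -38.9907,  -0.0614,   0.0396,
         0.0001]), 'ee_pos': array([0.2551, 0.5701, 0.1984]), 'eef_rot': array([ 0.5937,  0.3842, -0.385 , -0.5931]), 'ft_force': array([-0.6706,  0.4068,  0.2249]), 'torque': array([ 0.0005, -0.0113,  0.0036]), 'width': 0.08679720870117948}
scene [[510.2586   0.     280.7314]
 [  0.     510.2586 207.2336]
 [  0.       0.       1.    ]] [[ 0.8004 -0.4093  0.4379  0.1192]
 [-0.5994 -0.5405  0.5904 -0.6469]
 [-0.005  -0.735  -0.678   0.64  ]
 [ 0.      0.      0.      1.    ]]
tray 0.83 [199.4, 207.6] [0.4358 0.0109 0.    ]
vial_a_mid 0.8 [286.8, 326.1] [ 0.4645 -0.2958  0.025 ]
can_mid 0.77 [205.7, 345.2] [ 0.6096 -0.1783  0.026 ]
slip_box_mid 0.82 [209.5, 216.5] [ 0.431  -0.0299  0.007 ]
side [[498.3537   0.     285.7209]
 [  0.     498.3537 205.2183]
 [  0.       0.       1.    ]] [[-0.9998  0.0173 -0.0042  0.5406]
 [ 0.0123  0.5001 -0.8659  0.6016]
 [-0.0129 -0.8658 -0.5002  0.4887]
 [ 0.      0.      0.      1.    ]]
tray 0.88 [292.1, 362.9] [0.4238 0.0204 0.    ]
vial_a_mid 0.7 [181.5, 322.7] [ 0.4607 -0.2944  0.025 ]
can_mid 0.86 [211.2, 246.5] [ 0.6084 -0.18    0.026 ]
slip_box_mid 0.93 [267.3, 352.2] [ 0.4336 -0.0319  0.007 ]
slip_box_mid 0.64 [183.9, 239.6] [ 0.6319 -0.3247  0.007 ]
0.5
```

View pics/scene0.png

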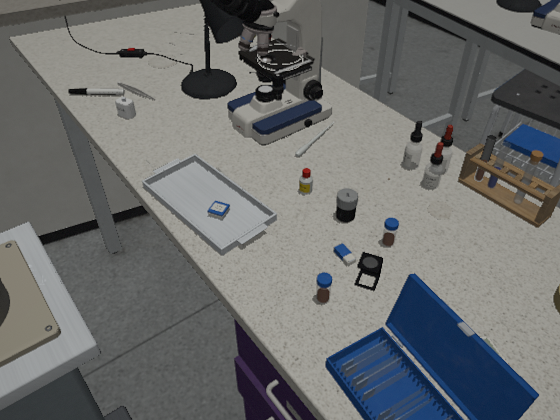

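View pics/side0.png

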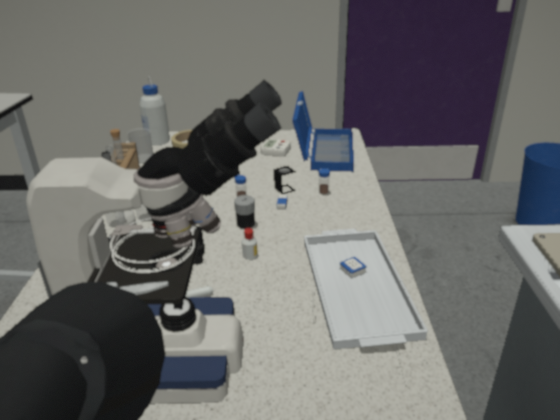

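The slip box is the piece in the tray (scene image, about row 209, col 216). The can is at (205,345), the vials at (288,324) and (232,390), and the red-capped bottle, which is the distractor, at (181,306). So the can and one vial have to be added. Next I'll refine the positions, the tray pose and the eyepieces.

```bash
python3 - <<'E'
from h import *
np.set_printoptions(precision=4,suppress=True)
s=r.read_state();M=R.from_quat(s['eef_rot']).as_matrix();print('tool axes cols\n',M)
P={}
for n in ['scene','side']:
    p=r.camera(n);P[n]=p
    for q in ['tray','vial_a_mid','can_mid','slip_box_mid']:
        for d in r.regions_of(p,q):
            m=d['region'];rr,cc=np.nonzero(m)
            print(n,q,d['conf'],d['centre'],'bbox',rr.min(),rr.max(),cc.min(),cc.max())
            if q=='tray':
                c,_=cv2.findContours(m.astype(np.uint8),0,2);c=max(c,key=cv2.contourArea)
                h=cv2.minAreaRect(np.array([ray(p,(y,x),.010)[:2]*1000 for x,y in c[:,0]],np.float32));print(h)
# other things
def tri(a,b):
    A=[];B=[]
    for n,rc in (('scene',a),('side',b)):
        p=P[n];T=p['world_from_camera'];d=T[:3,:3]@np.linalg.solve(p['intrinsics'],[rc[1],rc[0],1]);d/=np.linalg.norm(d)
        Q=np.eye(3)-np.outer(d,d);A.append(Q);B.append(Q@T[:3,3])
    return np.linalg.lstsq(np.vstack(A),np.hstack(B),rcond=None)
for nm,a,b in [('vial2 cap',(223,391),(181,240)),('vial1 cap',(279,325),(174,323)),('redcap',(173,306),(234,249)),('canTop',(193,347),(201,245))]: print(nm,tri(a,b)[:2])
p=P['side']
for rc in [(95,265),(125,262)]:
    T=p['world_from_camera'];d=T[:3,:3]@np.linalg.solve(p['intrinsics'],[rc[1],rc[0],1.])
    print([T[:3,3]+d*k for k in (.25,.3,.35,.4,.45,.5)])
for n in P:
    save(cv2.resize(P[n]['image'][0:260,140:420] if n=='side' else P[n]['image'][130:330,130:410],None,fx=2.3 if n=='side' else 2.8,fy=2.3 if n=='side' else 2.8,interpolation=cv2.INTER_CUBIC),n+'1')
E
```

```text
tool axes cols
 [[ 0.4085 -0.     -0.9128]
 [ 0.9128 -0.      0.4085]
 [-0.     -1.      0.    ]]
scene tray 0.87 [198.1, 206.9] bbox 154 255 142 276
((429.6230163574219, 8.135086059570312), (136.18722534179688, 276.91033935546875), 6.496261119842529)
scene vial_a_mid 0.75 [289.5, 324.4] bbox 273 303 316 331
scene can_mid 0.86 [203.7, 345.8] bbox 189 222 336 357
scene slip_box_mid 0.61 [211.8, 217.0] bbox 202 218 207 228
side tray 0.79 [293.5, 359.4] bbox 229 349 304 426
((430.7040100097656, -0.7071380615234375), (133.48114013671875, 278.1293029785156), 6.2640509605407715)
side vial_a_mid 0.77 [181.4, 321.7] bbox 169 194 318 329
side can_mid 0.83 [210.6, 247.2] bbox 195 228 234 254
side can_mid 0.57 [265.8, 353.1] bbox 258 277 340 364
side slip_box_mid 0.65 [266.1, 351.6] bbox 257 278 339 365
vial2 cap (array([ 0.6263, -0.2693,  0.0431]), array([0.]))
vial1 cap (array([ 0.4616, -0.2937,  0.0428]), array([0.]))
redcap (array([ 0.5984, -0.0798,  0.0424]), array([0.]))
canTop (array([ 0.6113, -0.1754,  0.0514]), array([0.]))
[array([0.549 , 0.3574, 0.4116]), array([0.5506, 0.3085, 0.3962]), array([0.5523, 0.2597, 0.3808]), array([0.554 , 0.2108, 0.3654]), array([0.5557, 0.162 , 0.35  ]), array([0.5573, 0.1131, 0.3346])]
[array([0.5507, 0.3649, 0.3986]), array([0.5528, 0.3175, 0.3806]), array([0.5548, 0.2702, 0.3626]), array([0.5568, 0.2228, 0.3446]), array([0.5588, 0.1755, 0.3266]), array([0.5609, 0.1281, 0.3086])]
```

```bash
ls pics
```

```text
scene0.png
scene1.png
side0.png
side1.png
```

View pics/scene1.png

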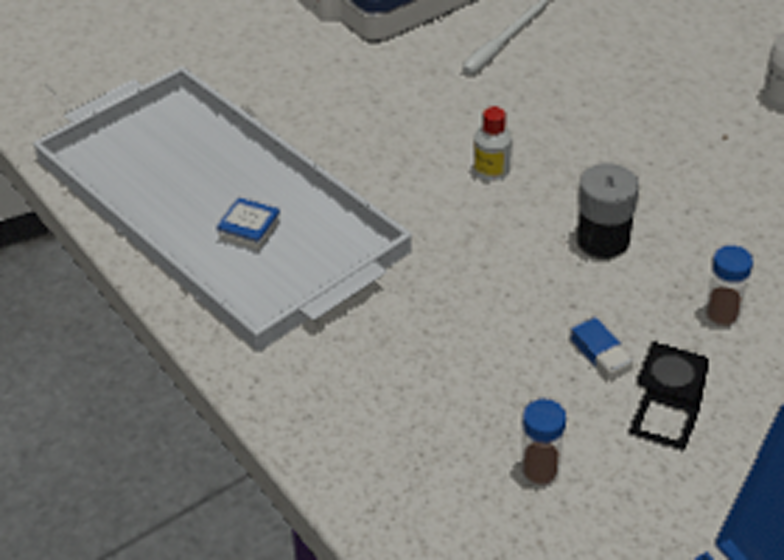

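View pics/side1.png

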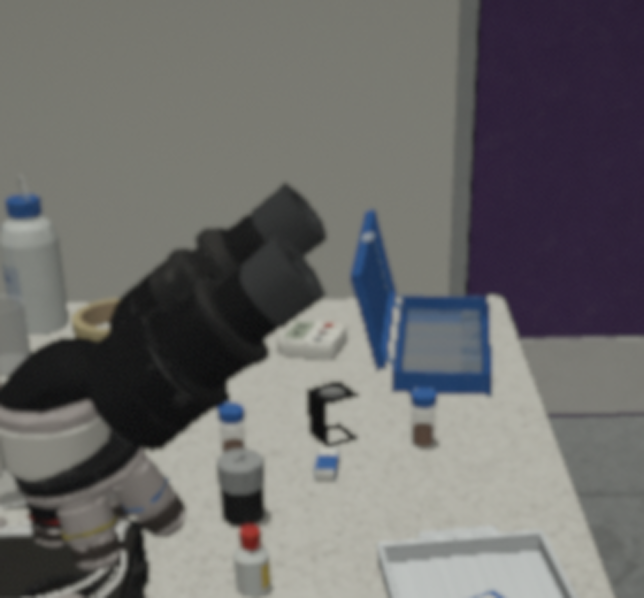

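Pixel positions in these crops: vials at scene (289,324) and (232,390), can at (204,346). The two views agree to within about 2 mm. The tray centre is about (0.430, 0.004), yawed about +6.4°. The front vial (0.462,-0.294) is the easier one to reach. Before moving I'll check the clutter near it and the eyepiece position.

```bash
cat >> h.py <<'E'
def D(tgt,yaw,s=None,M0=None,p0=None):
    "tool-frame shift and turn about tool y (deg) to world tgt, tool x at yaw deg"
    s=s or r.read_state();M=R.from_quat(s['eef_rot']).as_matrix()
    x=np.array([np.cos(np.radians(yaw)),np.sin(np.radians(yaw)),0]);y=np.array([0,0,-1.])
    G=np.column_stack([x,y,np.cross(x,y)])
    return np.round(np.r_[M.T@(np.array(tgt)-s['ee_pos']),np.degrees(R.from_matrix(M.T@G).as_rotvec())],4)
E
python3 - <<'E'
from h import *
np.set_printoptions(precision=4,suppress=True)
p=r.camera('scene')
for n,rc,z in [('loupe base front',(287,367),0),('loupe top',(263,371),.035),('eraser',(253,345),.006),('case near corner',(357,328),.02),('lid hinge L',(327,388),.02),('eyepiece .3',(12,240),.3),('eyepiece .35',(12,240),.35),('table edge',(300,248),0),('table edge2',(200,157),0)]:
    print(n,ray(p,rc,z))
pp=r.camera('side')
for z in (.3,.35): print('eye side',ray(pp,(95,278),z),ray(pp,(130,275),z))
s=r.read_state()
for a,t in [(66,(.175,.393,.2)),(48,(.29,.32,.2)),(30,(.37,.215,.2)),(15,(.415,.11,.2)),(6.4,(.425,-.01,.2)),(6.4,(.4625,-.2945,.2))]: print(D(t,a,s))
E
```

```text
loupe base front [ 0.5298 -0.3207  0.    ]
loupe top [ 0.5453 -0.308   0.035 ]
eraser [ 0.5466 -0.2498  0.006 ]
case near corner [ 0.3909 -0.3861  0.02  ]
lid hinge L [ 0.4906 -0.4012  0.02  ]
eyepiece .3 [0.5743 0.078  0.3   ]
eyepiece .35 [ 0.5074 -0.0286  0.35  ]
table edge [ 0.3654 -0.2284  0.    ]
table edge2 [0.3589 0.0671 0.    ]
eye side [0.5451 0.0043 0.3   ] [0.5481 0.1204 0.3   ]
eye side [0.5439 0.1626 0.35  ] [0.5461 0.2479 0.35  ]
[-0.1948 -0.0008  0.0008 -0.0025 -0.107   0.0037]
[-0.2145 -0.0008 -0.134  -0.003  17.893   0.0033]
[-0.2777 -0.0008 -0.2499 -0.0036 35.893   0.0028]
[-0.3551 -0.0008 -0.3339 -0.004  50.893   0.0024]
[-0.4606 -0.0008 -0.392  -0.0042 59.493   0.0021]
[-0.7049 -0.0008 -0.5425 -0.0042 59.493   0.0021]
```

>>> {"op": "arm_command", "data": {"deltas": [-0.06,0,0,0,0,0,-0.12,0,0,0,0,0,-0.17,0,0,0,0,0,-0.195,0,0,0,0,0,-0.2,0,-0.065,0,9,0,-0.2145,0,-0.134,0,18,0,-0.245,0,-0.192,0,27,0,-0.278,0,-0.25,0,36,0], "hand": 0.7, "grip_force": 12}}

```text
time: 2.1
ee_pos: [0.3606, 0.227, 0.1995]
eef_rot: [-0.683, -0.181, 0.18, 0.684]
ft_force: [0.7, 1.2, 0.9]
width: 0.0607
```

```bash
python3 - <<'E'
from h import *
np.set_printoptions(precision=4,suppress=True)
s=r.read_state();print(s['time'],s['ee_pos'],s['joint_positions'],s['ft_force'])
for a,t in [(15,(.415,.11,.2)),(6.4,(.425,-.01,.2)),(6.4,(.44,-.15,.2)),(6.4,(.4625,-.2945,.2))]: print(D(t,a,s))
E
```

```text
2.1 [0.3606 0.227  0.1995] [-0.8747 -0.1241  0.1904  1.9573  0.0241  1.3053 -0.1755] [0.6805 1.1932 0.903 ]
[-0.0105 -0.0006 -0.1286 -0.024  14.5943  0.0484]
[-0.0611 -0.0006 -0.2379 -0.0277 23.1943  0.0467]
[-0.1172 -0.0007 -0.3671 -0.0277 23.1943  0.0467]
[-0.169  -0.0008 -0.5038 -0.0277 23.1943  0.0467]
```

>>> {"op": "arm_command", "data": {"deltas": [-0.007,0,-0.05,0,7,0,-0.02,0,-0.11,0,14,0,-0.045,0,-0.17,0,19,0,-0.07,0,-0.225,0,23,0,-0.1,0,-0.285,0,23,0,-0.12,0,-0.345,0,23,0,-0.145,0,-0.4,0,23,0,-0.15,0,-0.42,0,23,0]}}

```text
time: 3.1
ee_pos: [0.4381, -0.2141, 0.1997]
eef_rot: [0.706, 0.041, -0.04, -0.706]
ft_force: [0.4, 0.6, -0.2]
width: 0.0609
```

>>> {"op": "arm_command", "data": {"deltas": [0,0,0,0,0,0]}}

```text
time: 3.22
ee_pos: [0.4384, -0.212, 0.1993]
eef_rot: [0.706, 0.041, -0.041, -0.706]
ft_force: [-0.5, 0.1, -0.2]
width: 0.061
```

```bash
python3 - <<'E'
from h import *
np.set_printoptions(precision=4,suppress=True)
s=r.read_state();print(s['time'],s['ee_pos'],s['joint_positions'],s['joint_vel'])
p=r.camera('wrist');save(p['image'],'w1');T=wT(s,p);print(T)
for q in ['vial_a_mid','can_mid']:
    for d in r.boxes_of(p,q): print(q,d['conf'],d['centre'],ray(p,d['centre'],Z[q],T))
print(D((.4625,-.2945,.2),6.4))
E
```

```text
3.225 [ 0.4384 -0.212   0.1993] [-0.4596 -0.0088  0.8258  1.8499  0.0077  1.2975  0.4809] [-0.0243 -0.0274 -0.0552  0.0276  0.0077  0.009  -0.042 ]
[[ 0.9932  0.1129  0.0275  0.4304]
 [ 0.1162 -0.9638 -0.2401 -0.1472]
 [-0.0006  0.2417 -0.9704  0.3835]
 [ 0.      0.      0.      1.    ]]
vial_a_mid 0.5 [252.3, 289.6] [ 0.461  -0.2838  0.025 ]
can_mid 0.87 [183.4, 435.6] [ 0.6156 -0.1812  0.026 ]
[ 0.0133 -0.001  -0.0876 -0.0329  0.5629 -0.0093]
```

View pics/w1.png

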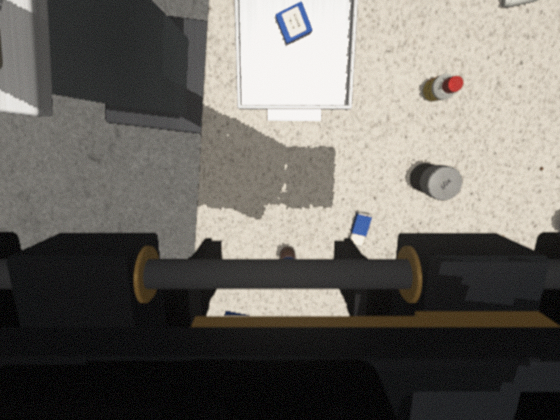

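The wrist view agrees with the earlier picture. The can is at (183,436), the tray's near end is at row 107, cols 238–353 and parallel to the jaws, so the yaw matches. The vial is mostly hidden by the gripper bar at about (250,288). I'll move over the vial and descend.

```bash
python3 - <<'E'
from h import *
np.set_printoptions(precision=4,suppress=True)
p=r.camera('wrist');s=r.read_state();T=wT(s,p)
print([ray(p,c,.015,T) for c in [(106,238),(106,353)]], ray(p,(24,295),.012,T), 'can top',ray(p,(182,445),.052,T))
print(D((.462,-.2945,.1),6.4),D((.462,-.2945,.012),6.4))
E
```

```text
[array([ 0.3832, -0.12  ,  0.015 ]), array([ 0.5097, -0.1046,  0.015 ])] [ 0.435  -0.0305  0.012 ] can top [ 0.6117 -0.172   0.052 ]
[ 0.0127  0.0991 -0.0878 -0.0399  0.5872  0.0023] [ 0.0127  0.1871 -0.0878 -0.0399  0.5872  0.0023]
```

>>> {"op": "arm_command", "data": {"deltas": [0.007,0.03,-0.045,0,0.5,0,0.0125,0.07,-0.088,0,0.5,0,0.0125,0.115,-0.088,0,0.5,0,0.0125,0.13,-0.088,0,0.5,0,0.0125,0.13,-0.088,0,0.5,0]}}

```text
time: 4.05
ee_pos: [0.4618, -0.2949, 0.0693]
eef_rot: [-0.706, -0.04, 0.04, 0.706]
ft_force: [-0.3, 0.5, 0.6]
width: 0.061
```

```bash
python3 - <<'E'
from h import *
np.set_printoptions(precision=4,suppress=True)
s=r.read_state();print(s['time'],s['ee_pos'],s['ft_force'])
p=r.camera('wrist');save(p['image'],'w2');
p=r.camera('scene');save(cv2.resize(p['image'][180:340,220:440],None,fx=3,fy=3,interpolation=2),'s2')
print(D((.462,-.2945,.012),6.4))
E
```

```text
4.05 [ 0.4618 -0.2949  0.0693] [-0.2717  0.4509  0.5866]
[-0.0008  0.0589  0.0014  0.0159  0.0585  0.1401]
```

View pics/w2.png

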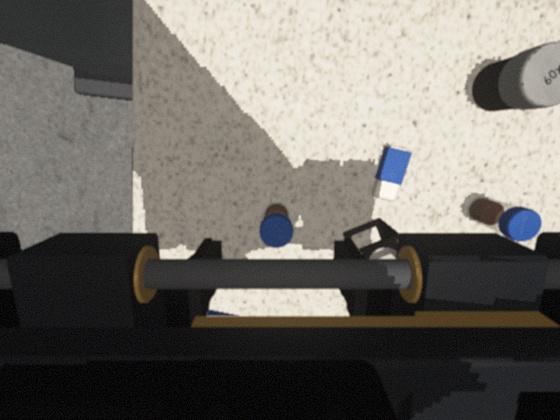

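View pics/s2.png

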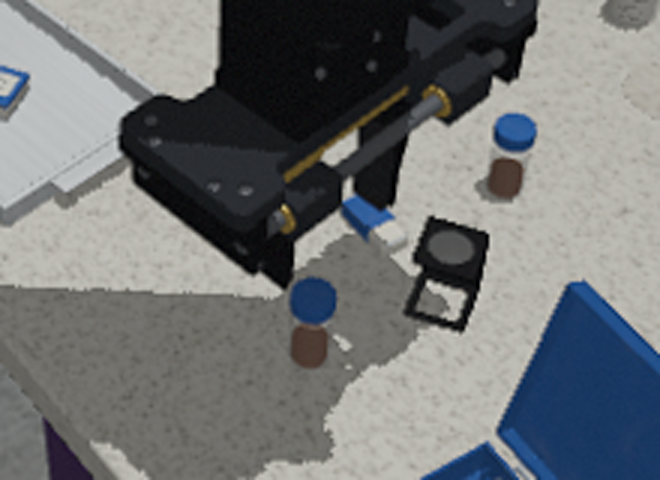

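The vial cap is at wrist pixel (229,277), roughly between the fingers. I'll check the centring, and narrow the jaws so they clear the loupe at wrist (240,375).

```bash
python3 - <<'E'
from h import *
np.set_printoptions(precision=4,suppress=True)
p=r.camera('wrist');s=r.read_state();T=wT(s,p)
print(ray(p,(229,277),.05,T), 'loupe left',ray(p,(238,345),.035,T),ray(p,(238,345),0,T))
sc=r.camera('scene');print(ray(sc,(280,355),0),ray(sc,(284,375),0))
for d in r.boxes_of(p,'vial_a_mid'): print(d)
E
```

```text
[ 0.4618 -0.2936  0.05  ] loupe left [ 0.5127 -0.2994  0.035 ] [ 0.5219 -0.3103  0.    ]
[ 0.5243 -0.2989  0.    ] [ 0.5441 -0.324   0.    ]
{'centre': [223.5, 275.1], 'conf': 0.96}
```

>>> {"op": "arm_command", "data": {"deltas": [0,0,0.001,0,0,0,0,0.02,0.001,0,0,0,0,0.04,0.001,0,0,0,0,0.058,0.001,0,0,0,0,0.058,0.001,0,0,0], "hand": 0.5}}

```text
time: 4.92
ee_pos: [0.4601, -0.2947, 0.0093]
eef_rot: [-0.706, -0.038, 0.04, 0.706]
ft_force: [0.6, -0.2, 0.6]
width: 0.0434
```

>>> {"op": "arm_command", "data": {"deltas": [0,0,0,0,0,0,0,0,0,0,0,0,0,0,0,0,0,0,0,0,0,0,0,0], "hand": 0.1, "grip_force": 10}}

```text
time: 5.42
ee_pos: [0.4619, -0.2952, 0.0116]
eef_rot: [0.706, 0.04, -0.039, -0.706]
ft_force: [-0.0, -0.7, 3.0]
width: 0.0227
```

>>> {"op": "arm_command", "data": {"deltas": [0,-0.03,0,0,0,0,0,-0.06,0,0,0,0,0,-0.08,0.02,0,0,0,0,-0.08,0.06,0,0,0,0.001,-0.08,0.11,0,0,0,0.002,-0.08,0.16,0,0,0,0.0025,-0.08,0.2,0,0,0,0.0025,-0.08,0.2145,0,0,0]}}

```text
time: 6.42
ee_pos: [0.4399, -0.079, 0.0913]
eef_rot: [-0.705, -0.041, 0.04, 0.706]
ft_force: [1.1, 0.1, -0.7]
width: 0.0232
```

>>> {"op": "arm_command", "data": {"deltas": [0,0,0,0,0,0,0,0,0,0,0,0]}}

```text
time: 6.68
ee_pos: [0.4402, -0.0826, 0.0913]
eef_rot: [0.706, 0.039, -0.039, -0.706]
ft_force: [0.0, 0.2, -0.9]
width: 0.023
```

```bash
python3 - <<'E'
from h import *
np.set_printoptions(precision=4,suppress=True)
s=r.read_state();print(s['time'],s['ee_pos'],s['ft_force'],s['width'])
p=r.camera('wrist');save(p['image'],'w3')
p=r.camera('scene');save(cv2.resize(p['image'][120:300,120:360],None,fx=3,fy=3,interpolation=2),'s3')
p=r.camera('side');save(cv2.resize(p['image'][160:360,220:440],None,fx=3,fy=3,interpolation=2),'d3')
print(D((.4405,-.080,.0125),6.4))
E
```

```text
6.675 [ 0.4402 -0.0826  0.0913] [ 0.0327  0.1573 -0.9065] 0.022988914298324194
[ 0.0007  0.0787  0.0026  0.0175 -0.1058 -0.0052]
```

View pics/w3.png

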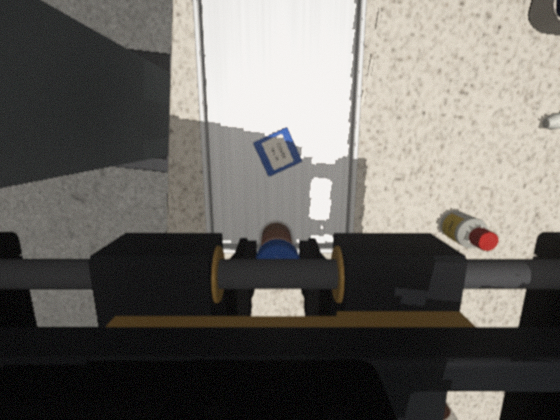

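View pics/s3.png

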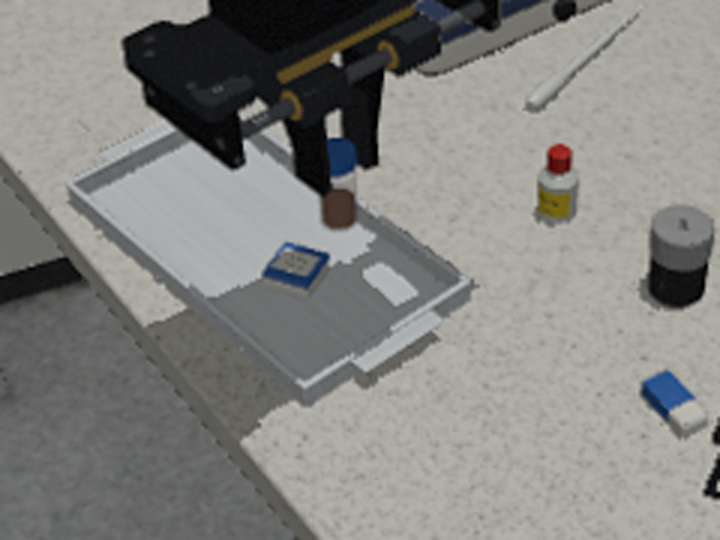

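View pics/d3.png

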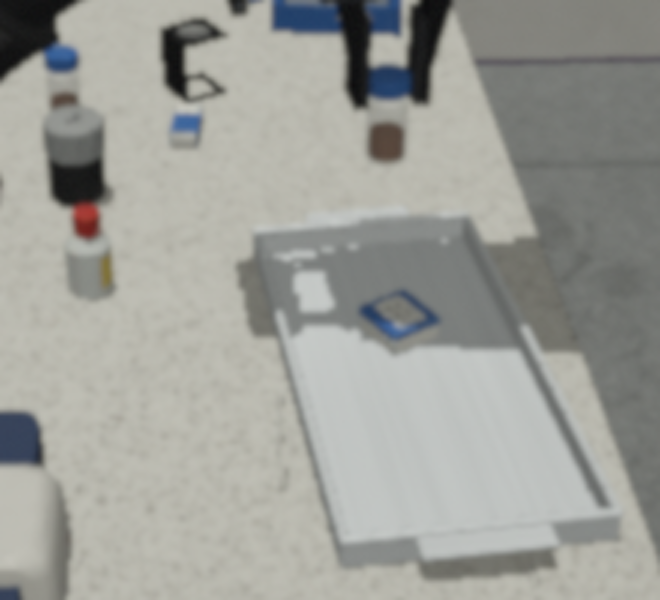

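The vial hangs upright in the jaws (side crop (110,388)). The slip box is at wrist (152,277), and the tray's end wall is near wrist row 242. I'll check that wall position before descending.

```bash
python3 - <<'E'
from h import *
np.set_printoptions(precision=4,suppress=True)
p=r.camera('wrist');s=r.read_state();T=wT(s,p)
print(ray(p,(243,225),.017,T),ray(p,(100,207),.017,T),ray(p,(100,358),.017,T),ray(p,(152,277),.012,T), s['ee_pos'])
E
```

```text
[ 0.3974 -0.1138  0.017 ] [0.3754 0.0014 0.017 ] [0.4916 0.0141 0.017 ] [ 0.4336 -0.0324  0.012 ] [ 0.4401 -0.0825  0.0912]
```

>>> {"op": "arm_command", "data": {"deltas": [0,0.03,0.002,0,0,0,0,0.055,0.0025,0,0,0,0,0.07,0.0025,0,0,0,0,0.0785,0.0025,0,0,0,0,0.0785,0.0025,0,0,0,0,0.0785,0.0025,0,0,0]}}

```text
time: 7.62
ee_pos: [0.4404, -0.0792, 0.0133]
eef_rot: [-0.706, -0.04, 0.039, 0.706]
ft_force: [-0.3, -0.3, 0.0]
width: 0.0228
```

>>> {"op": "arm_command", "data": {"deltas": [0,0.0015,0,0,0,0,0,0.0015,0,0,0,0]}}

```text
time: 7.88
ee_pos: [0.4403, -0.0791, 0.0116]
eef_rot: [-0.706, -0.04, 0.039, 0.706]
ft_force: [0.1, -0.1, 1.9]
width: 0.0228
```

>>> {"op": "arm_command", "data": {"deltas": [0,0,0,0,0,0,0,0,0,0,0,0,0,0,0,0,0,0], "hand": 0.5}}

```text
time: 8.25
ee_pos: [0.4397, -0.0791, 0.0112]
eef_rot: [-0.706, -0.039, 0.04, 0.706]
ft_force: [0.1, 0.1, 0.2]
width: 0.041
```

>>> {"op": "arm_command", "data": {"deltas": [0,-0.02,0,0,0,0,0,-0.05,0,0,0,0,0,-0.09,0,0,0,0,0,-0.12,0,0,0,0,0,-0.12,0,0,0,0]}}

```text
time: 8.88
ee_pos: [0.4412, -0.079, 0.133]
eef_rot: [-0.705, -0.041, 0.038, 0.707]
ft_force: [0.9, -0.3, -1.0]
width: 0.0436
```

```bash
python3 - <<'E'
from h import *
np.set_printoptions(precision=4,suppress=True)
s=r.read_state();print(s['time'],s['ee_pos'],s['width'])
p=r.camera('scene');save(cv2.resize(p['image'][120:300,120:400],None,fx=2.8,fy=2.8,interpolation=2),'s4')
q=r.camera('side');save(cv2.resize(q['image'][160:360,220:440],None,fx=3,fy=3,interpolation=2),'d4')
for d in r.boxes_of(p,'vial_a_mid'): print(d['conf'],d['centre'],ray(p,d['centre'],.025))
for d in r.boxes_of(p,'can_mid'): print('can',d['conf'],d['centre'],ray(p,d['centre'],.026))
for d in r.boxes_of(q,'vial_a_mid'): print(d['conf'],d['centre'],ray(q,d['centre'],.025))
for d in r.boxes_of(q,'can_mid'): print('can',d['conf'],d['centre'],ray(q,d['centre'],.026))
print(D((.6105,-.177,.13),6.4))
E
```

```text
8.875 [ 0.4412 -0.079   0.133 ] 0.04355160634096555
0.77 [214.6, 235.1] [ 0.4413 -0.0784  0.025 ]
can 0.73 [206.9, 345.7] [ 0.6082 -0.1812  0.026 ]
0.63 [240.4, 345.0] [ 0.4402 -0.0814  0.025 ]
can 0.71 [211.6, 246.2] [ 0.6089 -0.1786  0.026 ]
[ 0.1594  0.0001 -0.1162  0.0219 -0.02   -0.0998]
```

View pics/s4.png

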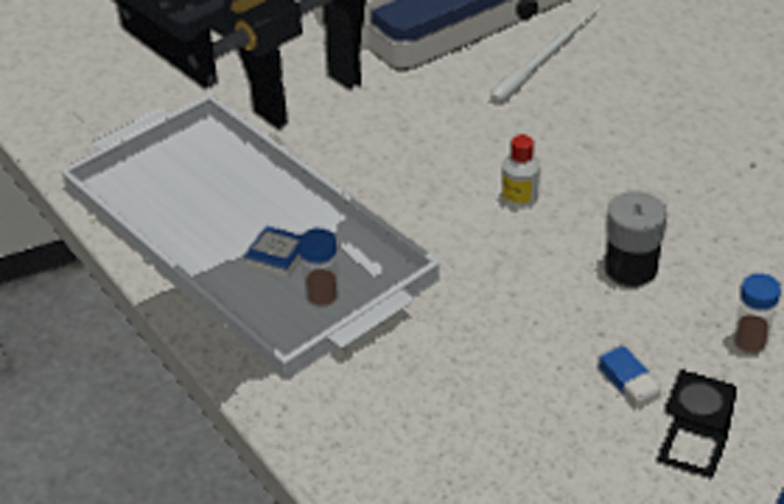

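View pics/d4.png

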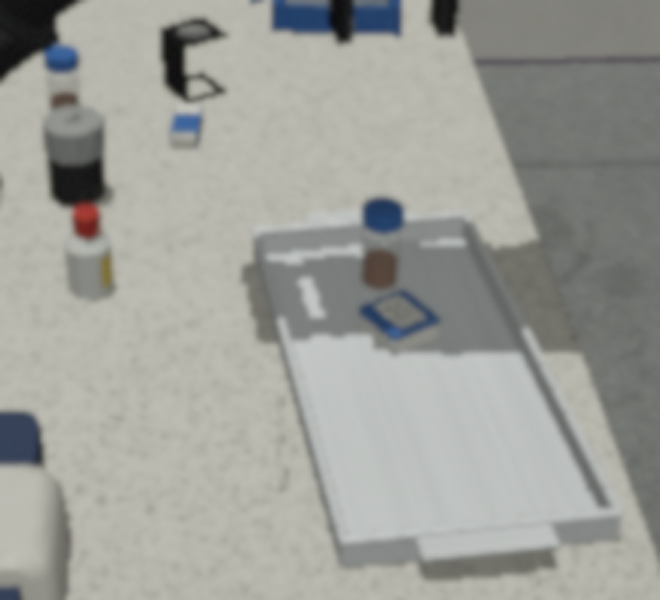

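The vial stands upright in the tray, at scene crop (265,320) and side crop (245,380), clear of the slip box. Next is the can at about (0.609,-0.178).

>>> {"op": "arm_command", "data": {"deltas": [0.04,0,-0.03,0,0,0,0.085,0,-0.06,0,0,0,0.125,0,-0.09,0,0,0,0.15,0,-0.11,0,0,0,0.158,0.03,-0.117,0,0,0,0.158,0.03,-0.117,0,0,0,0.158,0.03,-0.117,0,0,0], "hand": 0.8}}

```text
time: 10.05
ee_pos: [0.6095, -0.1778, 0.1015]
eef_rot: [0.706, 0.039, -0.04, -0.706]
ft_force: [-0.7, 0.1, 0.3]
width: 0.0694
```

```bash
python3 - <<'E'
from h import *
np.set_printoptions(precision=4,suppress=True)
s=r.read_state();print(s['time'],s['ee_pos'],s['width'],s['joint_positions'])
p=r.camera('wrist');save(p['image'],'w5');T=wT(s,p)
for d in r.regions_of(p,'can_mid'): print('can',d['conf'],d['centre'],ray(p,d['centre'],.03,T),ray(p,d['centre'],.052,T))
print(D((.6095,-.177,.012),6.4))
E
```

```text
10.05 [ 0.6095 -0.1778  0.1015] 0.06940420744243549 [-0.4261  0.554   0.8776  1.5896 -0.4468  1.2114  0.6496]
[-0.0006  0.0903  0.0006 -0.0068  0.014   0.0738]
```

View pics/w5.png

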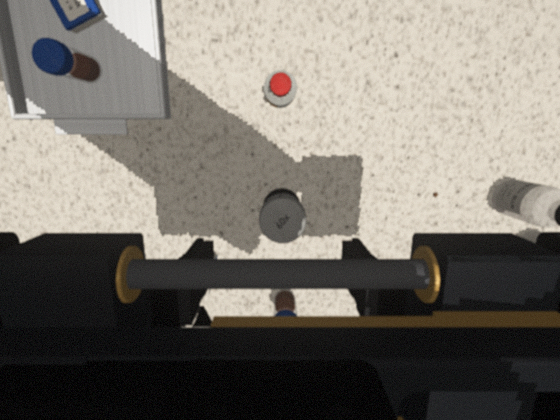

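```bash
python3 - <<'E'
from h import *
p=r.camera('wrist');s=r.read_state();T=wT(s,p);print(ray(p,(218,281.5),.052,T),s['ee_pos'])
E
```

```text
[ 0.61250589 -0.17488376  0.052     ] [ 0.61015211 -0.17746426  0.10233465]
```

The can's cap is at wrist (217,281), between the fingers and within 2–3 mm of centre. I'll descend and grip by the cap.

>>> {"op": "arm_command", "data": {"deltas": [0.001,0.03,0.0015,0,0,0,0.001,0.055,0.0015,0,0,0,0.001,0.075,0.0015,0,0,0,0.001,0.084,0.0015,0,0,0,0.001,0.084,0.0015,0,0,0]}}

```text
time: 10.82
ee_pos: [0.6107, -0.1763, 0.0173]
eef_rot: [-0.706, -0.039, 0.039, 0.706]
ft_force: [0.4, -0.7, 0.7]
width: 0.0698
```

>>> {"op": "arm_command", "data": {"deltas": [0,0,0,0,0,0,0,0,0,0,0,0,0,0,0,0,0,0,0,0,0,0,0,0,0,0,0,0,0,0], "hand": 0.3, "grip_force": 15}}

```text
time: 11.45
ee_pos: [0.611, -0.1762, 0.0174]
eef_rot: [-0.706, -0.04, 0.039, 0.706]
ft_force: [0.9, -0.7, 1.0]
width: 0.0368
```

>>> {"op": "arm_command", "data": {"deltas": [0,-0.015,0,0,0,0,0,-0.04,0,0,0,0,0,-0.07,0,0,0,0,0,-0.1,0,0,0,0,0,-0.11,0,0,0,0,0,-0.11,0,0,0,0]}}

```text
time: 12.2
ee_pos: [0.6108, -0.1762, 0.1275]
eef_rot: [-0.706, -0.04, 0.039, 0.706]
ft_force: [0.4, 0.3, -0.8]
width: 0.0369
```

```bash
python3 - <<'E'
from h import *
np.set_printoptions(precision=4,suppress=True)
s=r.read_state();print(s['time'],s['ee_pos'],s['width'],s['ft_force'])
q=r.camera('side');save(cv2.resize(q['image'][130:350,200:440],None,fx=2.7,fy=2.7,interpolation=2),'d6')
print(D((.428,.041,.13),6.4))
E
```

```text
12.2 [ 0.6108 -0.1762  0.1275] 0.036910540012785466 [ 0.4177  0.2553 -0.7792]
[-0.1571 -0.0032  0.236  -0.0305 -0.0034 -0.0363]
```

View pics/d6.png

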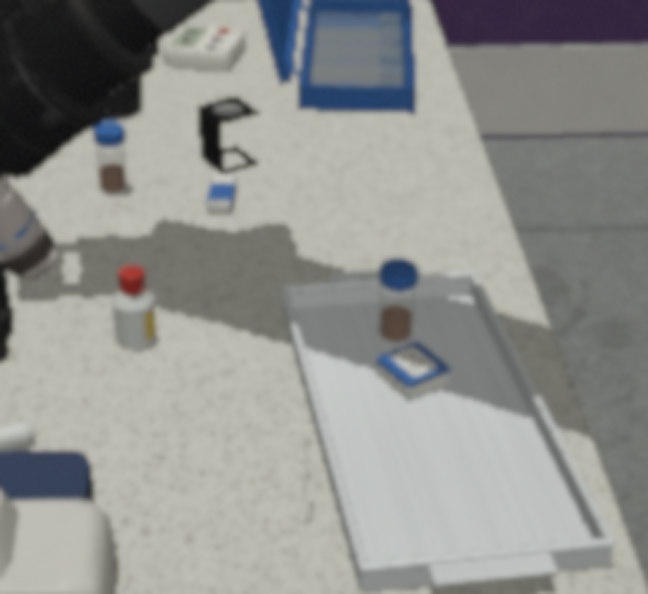

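The can has been lifted off the bench and the jaws hold 36.9 mm, which matches its cap. I'll draw back first, then go over the tray.

>>> {"op": "arm_command", "data": {"deltas": [-0.045,0,0,0,0,0,-0.095,0,0.01,0,0,0,-0.135,0,0.04,0,0,0,-0.155,0,0.085,0,0,0,-0.157,0,0.135,0,0,0,-0.157,0,0.18,0,0,0,-0.157,0,0.215,0,0,0,-0.157,0,0.238,0,0,0]}}

```text
time: 13.25
ee_pos: [0.427, 0.0445, 0.1264]
eef_rot: [0.706, 0.04, -0.041, -0.706]
ft_force: [0.1, -0.6, -1.1]
width: 0.0368
```

>>> {"op": "arm_command", "data": {"deltas": [0,0,0,0,0,0,0,0,0,0,0,0]}}

```text
time: 13.5
ee_pos: [0.4279, 0.0419, 0.1267]
eef_rot: [0.706, 0.039, -0.04, -0.706]
ft_force: [-0.6, 1.0, -1.2]
width: 0.0373
```

```bash
python3 - <<'E'
from h import *
np.set_printoptions(precision=4,suppress=True)
s=r.read_state();print(s['time'],s['ee_pos'],s['width'],s['ft_force'])
p=r.camera('wrist');save(p['image'],'w7')
q=r.camera('side');save(cv2.resize(q['image'][60:350,160:440],None,fx=2,fy=2,interpolation=2),'d7')
p=r.camera('scene');save(cv2.resize(p['image'][60:300,100:400],None,fx=2.4,fy=2.4,interpolation=2),'s7')
print(D((.428,.043,.0175),6.4))
E
```

```text
13.5 [0.4279 0.0419 0.1267] 0.037251307694945945 [-0.607   1.0291 -1.1892]
[ 0.      0.1095  0.0011  0.0051 -0.0944 -0.019 ]
```

View pics/w7.png

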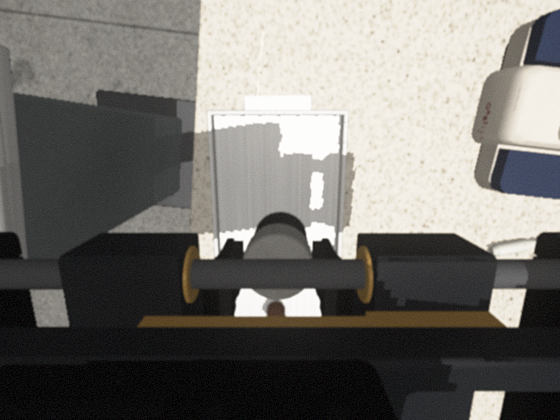

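View pics/d7.png

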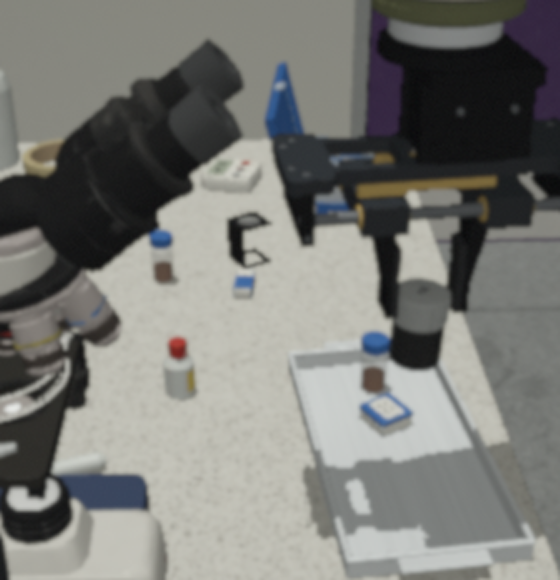

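View pics/s7.png

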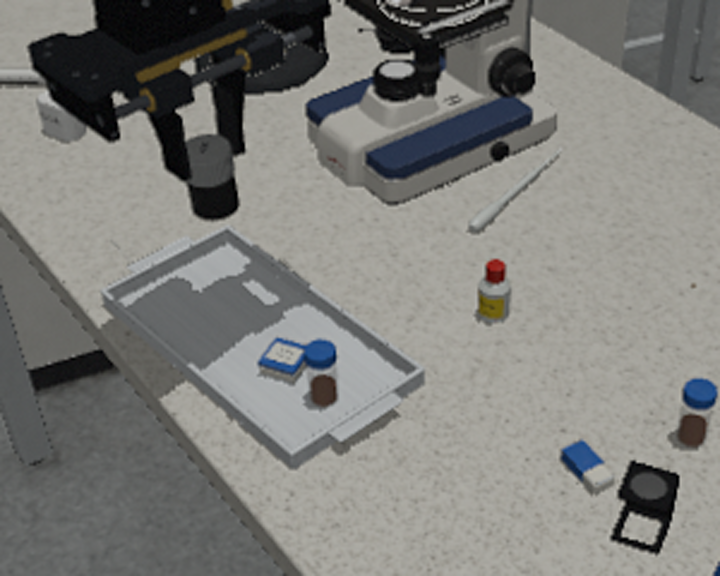

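The can hangs upright (side crop (325,420)), centred between the tray's long walls at wrist cols 215 and 343. The slip box and vial are well clear. Descending.

>>> {"op": "arm_command", "data": {"deltas": [0,0.03,0.001,0,0,0,0,0.06,0.001,0,0,0,0,0.085,0.001,0,0,0,0,0.1,0.001,0,0,0,0,0.107,0.001,0,0,0,0,0.1075,0.001,0,0,0,0,0.1075,0.001,0,0,0]}}

```text
time: 14.52
ee_pos: [0.4285, 0.0438, 0.0203]
eef_rot: [-0.706, -0.04, 0.039, 0.706]
ft_force: [-0.2, -0.1, -0.7]
width: 0.0369
```

>>> {"op": "arm_command", "data": {"deltas": [0,0.0015,0,0,0,0,0,0.0025,0,0,0,0,0,0.0025,0,0,0,0]}}

```text
time: 14.9
ee_pos: [0.4283, 0.0439, 0.0174]
eef_rot: [-0.706, -0.04, 0.039, 0.706]
ft_force: [0.9, 0.0, 0.3]
width: 0.0372
```

>>> {"op": "arm_command", "data": {"deltas": [0,0,0,0,0,0,0,0,0,0,0,0,0,0,0,0,0,0], "hand": 0.65}}

```text
time: 15.28
ee_pos: [0.4281, 0.0438, 0.0172]
eef_rot: [-0.706, -0.039, 0.039, 0.706]
ft_force: [-0.3, -0.6, 1.2]
width: 0.0547
```

>>> {"op": "arm_command", "data": {"deltas": [0,-0.02,0,0,0,0,0,-0.05,0,0,0,0,0,-0.09,0,0,0,0,0,-0.12,0,0,0,0,0,-0.14,0,0,0,0,0,-0.14,0,0,0,0]}}

```text
time: 16.02
ee_pos: [0.4289, 0.0441, 0.1583]
eef_rot: [-0.705, -0.04, 0.039, 0.707]
ft_force: [-0.7, 1.3, 0.8]
width: 0.0567
```

```bash
python3 - <<'E'
from h import *
np.set_printoptions(precision=4,suppress=True)
s=r.read_state();print(s['time'],s['ee_pos'],s['width'],s['ft_force'],s['joint_vel'])
q=r.camera('side');save(cv2.resize(q['image'][60:350,160:440],None,fx=2,fy=2,interpolation=2),'d8')
p=r.camera('scene');save(cv2.resize(p['image'][60:300,100:400],None,fx=2.4,fy=2.4,interpolation=2),'s8')
for im in (p,q):
  for n in ('can_mid','vial_a_mid','slip_box_mid'):
    for d in r.boxes_of(im,n): print(n,d['conf'],d['centre'],ray(im,d['centre'],Z[n]))
E
```

```text
16.025 [0.4289 0.0441 0.1583] 0.056720946827676186 [-0.6825  1.3073  0.7726] [-0.0007  0.0282  0.0101  0.0411 -0.012  -0.0259  0.0115]
can_mid 0.74 [179.3, 193.8] [0.4315 0.0492 0.026 ]
vial_a_mid 0.92 [216.9, 236.7] [ 0.4403 -0.0849  0.025 ]
slip_box_mid 0.58 [209.7, 218.0] [ 0.4329 -0.032   0.007 ]
can_mid 0.88 [286.0, 364.1] [0.4263 0.0379 0.026 ]
vial_a_mid 0.81 [241.5, 346.6] [ 0.4379 -0.0781  0.025 ]
slip_box_mid 0.62 [265.3, 347.1] [ 0.441  -0.0374  0.007 ]
```

View pics/d8.png

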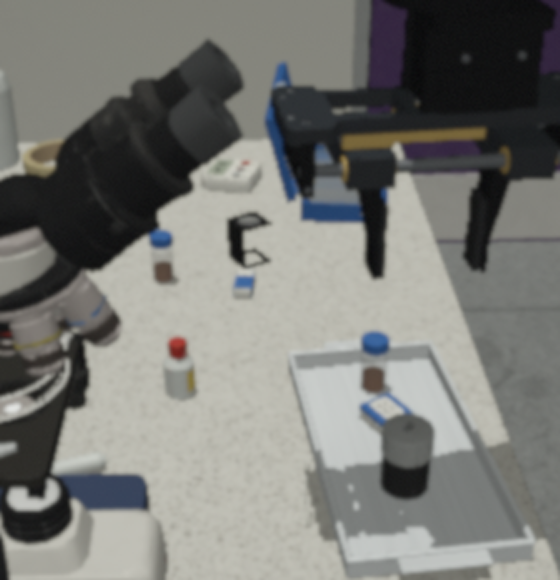

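View pics/s8.png

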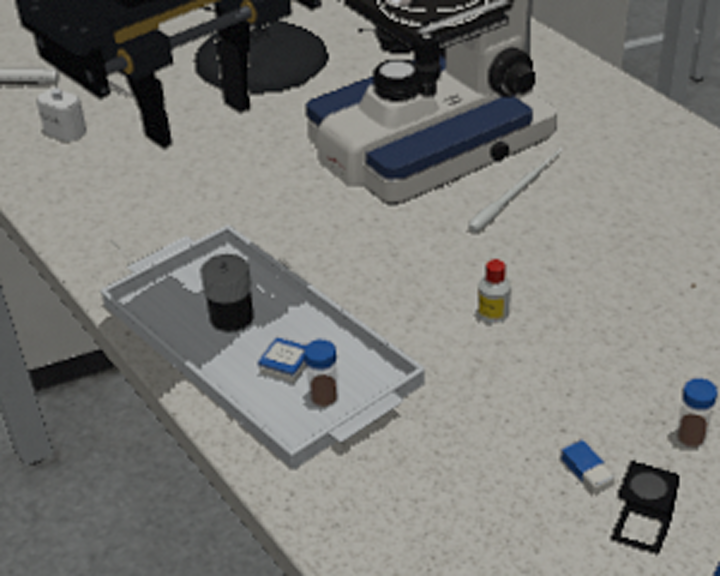

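The can (scene crop (290,228)), slip box (355,283) and vial (372,320) all stand upright inside the tray. The other vial stands on the bench at (412,695). The arm is clear at z = 0.158, so I'm handing in.

>>> {"op": "arm_command", "data": {"deltas": [0,0,0,0,0,0,0,0,0,0,0,0]}}

```text
time: 16.68
ee_pos: [0.428, 0.0438, 0.1572]
eef_rot: [0.706, 0.039, -0.039, -0.706]
ft_force: [0.0, -0.1, 0.3]
width: 0.0564
```

```bash
python3 -c "
from bench import r
print(r.close_job()); s=r.read_state(); print(s['time'],s['ee_pos'])"
```

```text
the job is handed in; nothing more can be done
None
the job is handed in; nothing more can be done
```

The slip box was already in the tray, so I added the front vial, now at about (0.440, -0.079), and the can, now at about (0.428, 0.044). The other vial was left untouched on the bench. I handed the job in at about 16.7 s of the 51 s allowed.

- **Standing:** in the last scene and side pictures, the can, slip box and one vial stand upright and apart inside the tray walls. The second vial stands on the bench, and the gripper is clear at z ≈ 0.157 m.
- **Disagreement between views:** the two cameras' network positions for the placed pieces differed by up to about 11 mm along y. In the side view the can partly hides the slip box. All estimates are at least 20 mm inside the tray walls.
- **Forces:** none of the wrist force readings passed about 3 N.

The hand-in reports no verdict, so I have no confirmation beyond these checks.

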